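# Seal the sample chamber with its draw latch

### The arm

A 6-joint arm with a two-finger parallel gripper is mounted at the origin on the work surface. World frame = base frame: x ahead of the robot, y to its left, z up, the work surface at z = 0. Lengths are in m, angles in rad, forces in N, time in s.
With the tool pointing down it reaches from about 0.3 to 0.825 m from the base axis. Payload 5.4 kg.
Tool frame: the origin (TCP) lies on the centre line of the jaws, within the pads' length; the fingertips stand 22 mm ahead of it and the grasp point (between the pads) lies 3 mm ahead of it; z points along the fingers, y is the line along which they close (so a half turn about z gives the same grasp; the last joint's range is limited). The gripper opens to 92 mm and grips with 3 to 60 N. Pads are 20 mm wide; open, the fingers measure 128 mm over their backs; the gripper's body (75 mm by 189 mm) begins 69 mm behind the grasp point.
Start: joints at [0.923, 0.158, 1.597, -0, 1.386, -0.21], TCP at [0.244, 0.521, 0.237] pointing down, gripper open.
Joint ranges: [-2.91, 2.91], [-0.94, 2.29], [0.18, 2.7], [-1.29, 4.43], [0.17, 2.64], [-3, 3]. Speed limits (rad/s): [2.57, 2.57, 3.14, 3.14, 3.14, 3.14].

### API

Orientations are given as a rotation vector (axis times angle).
In Python, from workcell import * gives the robot as it stands. Calls block until the motion is done:
- goto(position, orientation): joint-space move of the TCP to a pose.
- line_to(position, rot=None, max_speed=0.15): straight line of the TCP; rot=None keeps the orientation; max_speed is the mean speed in m/s.
- set_joints(angles): joint-space move.
- set_gripper(opening, newtons=None): opening from 0.0 (shut) to 1.0 (fully open); newtons is the grip in N (None keeps the last); returns when the fingers have stopped.
- hold(seconds).
- inverse_kinematics(position, orientation): joint angles nearest the present ones, or None.
- read_camera(name): name is "side" or "top" or "wrist"; returns a dict with "pixels" (420x560x3 uint8, blue, green, red), "fx", "fy", "cx", "cy" (pixels), "R" (3x3) and "t" (3): a world point X has camera coordinates R X + t. Camera axes: x right, y down, z forward; pixel columns grow to the right and rows downward; lengths in m; the calibration is good to about 2 mm. A picture is of the moment at which its call begins. There is no depth.
A pose or a line that the arm cannot do raises MotionError and nothing moves.
- job_done(): hands the job in; it is judged then, once.
Trained networks look in a picture, given as the dict that the camera call returned (one of the last four; its "shot" number tells which), for a name from the list of things; names that differ only in an ending like _2 or _b are one class to them, and where a whole thing is asked for, a point or a joint stands for the part that bears it (a point fixed in the world has none). Each returns a list of dicts, best first, with "p" (0 to 1); they miss things now and then, are a little off and sometimes report something else, mostly with a low value. They report only what shows in the picture. A call takes as long as a camera call.
- cut_out(query, picture): "region" (420x560 bool, what is visible of it).
- place_of(query, picture): "location" ([x, y, z] in m, in the coordinates of the camera as it stood for that picture, good to about 4 mm: a listed point, or the origin of a listed thing).
Readings, each from a call of its own:
- current_clock(): time.
- current_joints(): joint angles.
- current_joint_vel(): joint speeds.
- current_effort(): joint torques, N m.
- current_ee_pos(): TCP position.
- current_tool_rot(): TCP orientation.
- current_contact_force(): force on the tool from outside, world axes, zero at the start.
- current_ft_torque(): the same for the moment, N m.
- current_opening(): opening from 0.0 (shut) to 1.0 (fully open).
- current_grip_force(): force on a finger pad.
Only numpy, scipy, OpenCV 4.12 (cv2) and the standard library are available. Lean on these libraries where they do the work, as an engineer would, in place of code of your own. Each camera call takes 0.05 s, during which the arm holds its last target. There are 200 camera calls.

### The job

Close up the sample chamber: push its tray fully home by the knob, then hook the loop of the draw latch over the keeper on the tray's door and let go of it while the lever still stands up. Then press the lever down flat, past centre, so that the latch by itself holds the door tight on its seal. Leave the bottle, the beaker and the notebook alone.

Things in the scene. Friction and masses are not known exactly. Their poses are not given: they have to be found in the camera images.
- chamber: fixed sample chamber: white housing on a dark base plate. Origin on the table below the lever's pivot; z up; x level along it, from the flat lever's end (-x) to the tray's knob (+x). Base plate 10 mm thick, x -110 to 220 mm, y +-65 mm; housing x -110 to 65 mm, y +-65 mm, top at 80 mm. Latch, keeper and knob lie at y = 0; lever and loop swing in the x-z plane.
- tray (a joint): how far the tray is out, in m, along the chamber's x: 0.065 right out, about 0.006 where its door meets the rubber seal (fully home by hand), 0 with the seal squeezed to the stop, near 0.002 when latched. Friction 1.5 N; the seal pushes back 4 N per mm of squeeze. The tray's door is 35 mm thick, 120 mm wide, top at 64 mm; it carries the keeper on top and the knob in front.
- knob_face (a point): centre of the tray knob's flat outer end face, which looks to the chamber's +x: a black round knob 32 mm in diameter, 24 mm long, axis level along x, 42 mm above the table, moving with the tray. Push here towards the chamber's -x. Axes as the chamber's.
- keeper_seat (a point): where the middle of the loop's bar lies when hooked, 95 mm above the table; moves with the tray; axes as the chamber's. The keeper is a steel hook plate 22 mm wide, 5 mm thick, just on this point's -x side, leaning 20 deg to +x; its top is at 107 mm and reaches x = +1 mm. A level ledge at 91.5 mm runs from x = -8 to +24 mm. The bar comes down onto it on the hook's +x side.
- lever_pivot (a point): the lever's hinge axis on the housing, level along the chamber's y, 95 mm above the table, over the chamber's origin. Its own axes turn with the lever.
- lever (a joint): lever angle in rad: 0 = flat towards the chamber's -x, closed past centre; 1.57 = upright; 2.0 = its stop, leaning to +x. Steel plate 26 mm wide, 8 mm thick, its mid-plane through the pivot. Stays where left (0.07 N m friction). Pressing the hooked lever down draws the bar to -x; the pull peaks near 0.26 rad and below that holds the lever flat. A few N near its end suffice.
- lever_tip (a point): middle of the lever's free end, 90 mm from the pivot.
- loop (a joint): angle of the loop on the lever in rad, up to 3.1 (folded against the lever): the loop's elevation above level +x is about (loop + 0.04 - lever) rad. It swings almost freely (60 g): at the start it stands folded against the lever, leaning back a little past the vertical; brought forward it falls down to the +x side by its own weight unless held, and rests on what is under its bar.
- loop_pivot (a point): B, where the loop is hinged on the lever, 16 mm from the lever's pivot. At lever angle t (rad) it lies at x = 0.016 cos(3.403 - t), z = 0.095 + 0.016 sin(3.403 - t) (m) in the chamber's frame: above the pivot with the lever up, behind it and lower with the lever flat. The further the lever leans to +x, the further out the bar reaches; it clears the keeper with the lever at 1.6 or more.
- loop_bar (a point): middle of the loop's cross bar, a steel rod 7 mm thick and 50 mm long along the chamber's y, 100 mm from B. The loop is a U of steel rod, 50 mm wide outside, and can be pinched from above across this width at the bar (fingers closing along the chamber's y, outside the side rods). Moving the bar in the x-z plane turns both loop and lever.
- wash_bottle: bystander: white bottle 64 mm in diameter, 170 mm tall, origin under its centre
- beaker: bystander: glass beaker 76 mm in diameter, 90 mm tall, origin under its centre
- notebook: bystander: notebook 150 x 105 x 20 mm lying flat, origin under its centre

How it is judged:
By the outcome, as a careful person would: the job done as asked, in the order asked, and still so for the second after the job is handed in, with the robot touching nothing.
It also fails if it takes over 70 s, if anything falls off the work surface, if the arm or the gripper's body presses on something with over 40 N, if the wrist force passes 120 N, or if a joint passes its speed limit or range.

## Working session

There is one attempt and no reset: what is moved stays moved. The work goes in short steps, each a Python script; the robot and the scene stay as the last script left them, time stands still between calls to the robot, and variables do not carry over. Pictures are saved under pics/ and viewed, at most 10 in all, crops included, and the job is handed in when it is done.

```bash
mkdir -p pics; ls; cat > h.py <<'E'
from workcell import *
import numpy as np, cv2
def world(pic,l): return np.array(pic["R"]).T@(np.array(l)-np.array(pic["t"]))
def look(cam,names):
    pic=read_camera(cam); out={}
    for n in names:
        r=place_of(n,pic)
        if r: out[n]=(r[0]["p"],world(pic,r[0]["location"]))
    return pic,out
E
python3 - <<'E'
from h import *
np.set_printoptions(precision=4,suppress=True)
for c in ["side","top"]:
    p,o=look(c,["chamber","knob_face","keeper_seat","lever_pivot","lever_tip","loop_pivot","loop_bar","wash_bottle","beaker","notebook"])
    cv2.imwrite(f"pics/{c}0.png",p["pixels"]); print(c, np.array(p["t"])@-np.array(p["R"]))
    for k,v in o.items(): print(k,round(v[0],2),v[1])
print(current_clock(),current_tool_rot())
E
```

```text
pics
workcell.py
side [ 0.3906 -0.7202  0.6749]
chamber 0.72 [ 0.5205 -0.0042  0.001 ]
knob_face 0.73 [0.5336 0.186  0.0426]
keeper_seat 0.93 [0.523  0.1107 0.0922]
lever_pivot 0.91 [ 0.5169 -0.0036  0.1014]
lever_tip 0.95 [ 0.5151 -0.0351  0.1798]
loop_pivot 0.68 [ 0.5174 -0.0119  0.1075]
loop_bar 0.69 [ 0.5142 -0.0488  0.2048]
wash_bottle 0.92 [ 0.6774 -0.135  -0.0001]
beaker 0.97 [ 0.4596 -0.2257  0.0024]
notebook 0.9 [ 0.7175  0.1179 -0.0009]
top [ 0.5219 -0.0293  1.0211]
chamber 0.56 [ 0.5151 -0.0077  0.0027]
knob_face 0.61 [0.5285 0.1773 0.0404]
keeper_seat 0.61 [0.5275 0.1166 0.0945]
lever_pivot 0.62 [ 0.5186 -0.01    0.0936]
lever_tip 0.7 [ 0.5162 -0.0347  0.1838]
loop_pivot 0.69 [ 0.5135 -0.0184  0.1088]
loop_bar 0.83 [ 0.5103 -0.0489  0.2017]
wash_bottle 0.81 [ 0.6825 -0.1409 -0.0006]
beaker 0.74 [ 0.4517 -0.2273  0.0005]
notebook 0.78 [ 0.7158  0.1094 -0.0011]
1.1 [-0.6822 -3.0666  0.    ]
```

View pics/top0.png

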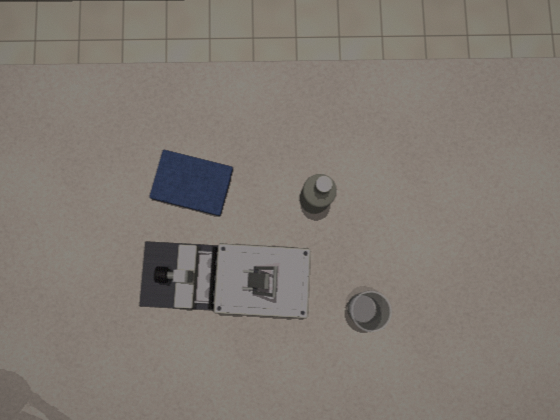

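View pics/side0.png

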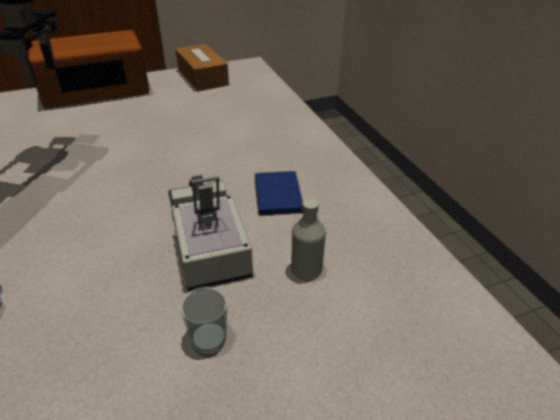

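The top picture shows the chamber's housing with top corners near (216,243), (310,248), (304,318), (214,315). The knob is at (163,275), the notebook at (192,183) and the bottle at (320,190). I'll zoom in to refine the yaw.

```bash
python3 - <<'E'
from h import *
im=cv2.imread("pics/top0.png")[230:330,130:320]
cv2.imwrite("pics/crop.png",cv2.convertScaleAbs(cv2.resize(im,None,fx=4,fy=4,interpolation=cv2.INTER_CUBIC),alpha=1.4))
E
```

```text
(no output)
```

View pics/crop.png

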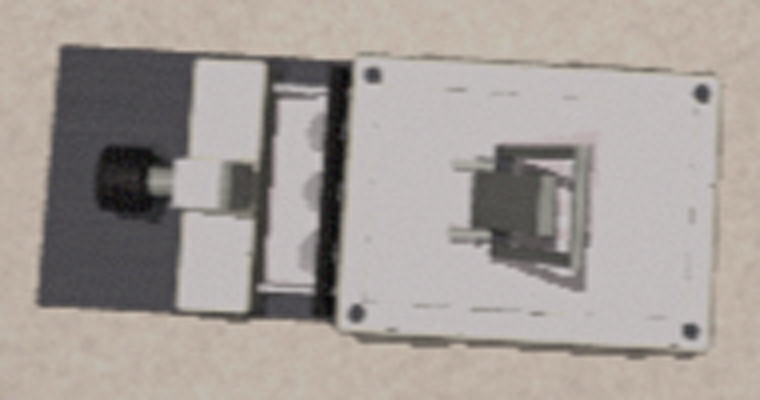

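The crop shows the housing corners at crop pixels (356,56), (720,74), (707,352), (336,330) and the base plate's end at (62,47), (38,305). The tray is out and the lever and loop are folded upright. Next I fit the chamber pose to these points.

```bash
python3 - <<'E'
from h import *
from scipy.optimize import least_squares
np.set_printoptions(precision=4,suppress=True)
p,o=look("top",["knob_face","keeper_seat","lever_pivot","lever_tip","loop_bar"])
R,t=np.array(p["R"]),np.array(p["t"])
M=np.array([[.065,-.065,.08],[-.11,-.065,.08],[-.11,.065,.08],[.065,.065,.08],[.22,-.065,.01],[.22,.065,.01]])
px=(np.array([[356,56],[720,74],[707,352],[336,330],[62,47],[38,305]])+.5)/4-.5+[130,230]
def T(q,P):
    c,s=np.cos(q[2]),np.sin(q[2]); P=np.atleast_2d(P)
    return np.c_[q[0]+c*P[:,0]-s*P[:,1],q[1]+s*P[:,0]+c*P[:,1],P[:,2]]
def proj(X):
    C=X@R.T+t; return np.c_[p["fx"]*C[:,0]/C[:,2]+p["cx"],p["fy"]*C[:,1]/C[:,2]+p["cy"]]
r=least_squares(lambda q:(proj(T(q,M))-px).ravel(),[.518,-.005,1.5])
print(r.x,r.fun)
# wrist look from above, for a second opinion
q=r.x
for k,v in o.items():
    d=v[1][:2]-q[:2];c,s=np.cos(q[2]),np.sin(q[2]);print(k,v[0],[c*d[0]+s*d[1],-s*d[0]+c*d[1],v[1][2]])
np.save("q.npy",q)
E
```

```text
[ 0.5166 -0.0073  1.494 ] [-0.6282 -0.9264  1.0969 -0.2834  1.315   0.495  -0.4619  0.8607 -0.7874
 -0.6182 -0.6179  0.299 ]
keeper_seat 0.6 [np.float64(0.1251817680555581), np.float64(-0.002490675997222672), np.float64(0.0966313054122832)]
lever_pivot 0.61 [np.float64(-0.012514213305429471), np.float64(0.00042070609292599857), np.float64(0.10826017342940876)]
lever_tip 0.89 [np.float64(-0.027925448370748594), np.float64(-0.003147204934835138), np.float64(0.1794530371494436)]
loop_bar 0.8 [np.float64(-0.04551827326730673), np.float64(-0.0010920812788569132), np.float64(0.2015235826551098)]
```

```bash
cat >> h.py <<'E'
from scipy.spatial.transform import Rotation
np.set_printoptions(precision=4,suppress=True)
q=np.load("q.npy"); C,S=np.cos(q[2]),np.sin(q[2])
EX=np.array([C,S,0]); EY=np.array([-S,C,0])
def W(x,z,y=0.): return np.r_[q[:2],0]+x*EX+y*EY+[0,0,z]          # chamber -> world
def Cc(X): d=np.array(X)-np.r_[q[:2],0]; return np.array([d@EX,d@EY,d[2]])
def rot(s):
    z=np.array([0,0,-1.]); y=s*EY
    return Rotation.from_matrix(np.c_[np.cross(y,z),y,z]).as_rotvec()
DN=rot(-1)
def F(): f=np.array(current_contact_force()); return np.array([f@EX,f@EY,f[2]])
E
python3 - <<'E'
from h import *
for s in (1,-1): print(s,inverse_kinematics(W(.235,.052),rot(s)),inverse_kinematics(W(-.07,.15),rot(s)))
set_gripper(0.0,20)
goto(W(.24,.16),DN); line_to(W(.24,.054)); print(current_clock(),F())
x=.24
while x>.15:
    x-=.004 if x>.18 else .002
    line_to(W(x,.054),max_speed=.06); f=F()
    if abs(f[0])>1: print(round(x,4),f)
    if f[0]>9: break
print(current_clock(),Cc(current_ee_pos()))
p,o=look("top",["knob_face","keeper_seat"]); 
for k,v in o.items(): print(k,v[0],Cc(v[1]))
line_to(W(x+.03,.054)); line_to(W(x+.03,.2),max_speed=.25)
p,o=look("side",["keeper_seat","loop_bar","lever_tip","knob_face"])
for k,v in o.items(): print(k,v[0],Cc(v[1]))
p,o=look("top",["knob_face","keeper_seat"])
for k,v in o.items(): print(k,v[0],Cc(v[1]))
print(current_clock()); cv2.imwrite("pics/top1.png",p["pixels"])
E
```

```text
1 [ 0.1936  0.3842  1.7164 -0.      1.041  -2.8712] [-0.3837  0.0938  1.8464 -0.      1.2014  2.8347]
-1 [ 0.1936  0.3842  1.7164 -0.      1.041   0.2704] [-0.3837  0.0938  1.8464 -0.      1.2014 -0.3069]
5.15 [ 0.4715 -0.2894  0.401 ]
0.166 [ 3.1226 -0.2532  0.3129]
0.164 [ 7.339  -0.2311 -1.6399]
0.162 [10.3195 -0.1435 -2.0943]
11.15 [ 0.164  -0.      0.0541]
knob_face 0.98 [ 0.1547 -0.0026  0.0426]
keeper_seat 0.73 [0.0898 0.0006 0.0919]
keeper_seat 0.79 [0.0889 0.0022 0.0889]
loop_bar 0.62 [-0.0386 -0.0045  0.2064]
lever_tip 0.94 [-0.0285  0.0018  0.1811]
knob_face 0.69 [ 0.1623 -0.0046  0.0444]
knob_face 0.94 [ 0.1568 -0.0014  0.0405]
keeper_seat 0.72 [0.0944 0.0003 0.0949]
12.7833
```

```bash
cat >> h.py <<'E'
def bar(L,e): a=3.403-L; return .016*np.cos(a)+.1*np.cos(e), .095+.016*np.sin(a)+.1*np.sin(e)
D=.006  # bar ahead of TCP
E
python3 - <<'E'
from h import *
x,z=bar(1.25,np.pi-1.25)
goto(W(x,z+D+.06),DN); set_gripper(1.0,12); line_to(W(x,z+D),max_speed=.1)
set_gripper(0.0,12); print(current_opening()*92,current_grip_force(),F(),current_clock())
p,o=look("side",["loop_bar","lever_tip"])
for k,v in o.items(): print(k,v[0],Cc(v[1]))
cv2.imwrite("pics/pinch.png",p["pixels"][120:300,100:340].repeat(2,0).repeat(2,1))
for s in np.linspace(0,1,6)[1:]:
    x,z=bar(1.25+.25*s,1.89-.5*s); line_to(W(x,z+D),max_speed=.06); print(x,z,F(),current_opening()*92)
p,o=look("side",["loop_bar","lever_tip"])
for k,v in o.items(): print(k,v[0],Cc(v[1]))
print(current_clock())
E
```

```text
49.48793112436986 11.997878104448318 [ 0.8907 -4.0065 -1.8921] 16.575
loop_bar 0.58 [-0.0426 -0.003   0.2051]
lever_tip 0.92 [-0.029  -0.0013  0.1811]
-0.029864177380289993 0.20639414733693473 [ 0.7394 -5.131  -1.6195] 49.55403267635592
-0.01931188012428409 0.20846596766151437 [-0.1986 -5.5413 -1.8571] 49.83231641541582
-0.008622214923392012 0.20951027985508267 [-0.2218 -6.255  -3.4887] 49.575302725226614
0.0021033881974242457 0.2095192951060751 [-0.2951 -6.2146 -3.9681] 49.58325962367848
0.01276326563823984 0.20849529687463847 [-1.2529 -6.1326 -5.2356] 49.570568538459945
loop_bar 0.72 [ 0.013  -0.0015  0.2105]
lever_tip 0.77 [-0.029   0.0009  0.1826]
18.5167
```

View pics/pinch.png

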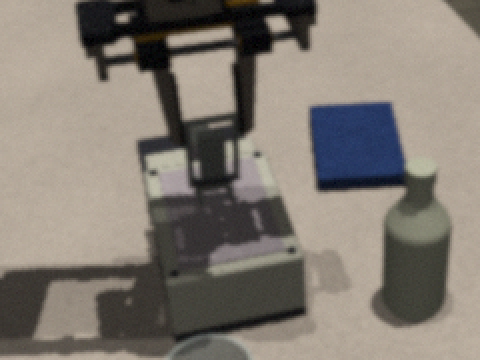

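The picture shows both fingers straddling the loop at the bar, around (212,130), with the opening at 49.5 mm, so the pinch is good. I'll bring the loop on over.

```bash
python3 - <<'E'
from h import *
def rep(c="side"):
    p,o=look(c,["loop_bar","lever_tip","keeper_seat"])
    for k,v in o.items(): print("  ",k,round(v[0],2),Cc(v[1]))
    return p
for s in np.linspace(0,1,9)[1:]:
    L,e=1.5+.32*s,1.39-1.29*s
    x,z=bar(L,e); line_to(W(x,z+D),max_speed=.08); f=F(); print(round(x,4),round(z,4),f,current_opening()*92)
    if np.linalg.norm(f)>30: break
rep(); p=rep("top")
cv2.imwrite("pics/over.png",cv2.resize(p["pixels"][220:340,120:320],None,fx=3,fy=3))
print(current_clock())
E
```

```text
0.0289 0.2045 [-1.1089 -6.5941 -4.079 ] 49.903278079573134
0.0442 0.1981 [-2.6928 -5.4782 -5.2684] 49.55024471948639
0.0583 0.1894 [-3.4123 -5.7786 -4.305 ] 49.62445930838156
0.0708 0.1786 [-4.253  -4.9341 -1.95  ] 49.6911776860335
0.0813 0.166 [-3.4798 -4.4753 -2.2797] 49.51979861428291
0.0897 0.1519 [-4.5058 -5.0109 -0.5398] 49.35092614986299
0.0958 0.1368 [-4.4539 -3.8917 -1.6521] 49.81199807828609
0.0993 0.121 [-4.7455 -4.85   -1.5687] 49.55605291822456
   loop_bar 0.61 [ 0.0995 -0.0034  0.1164]
   lever_tip 0.79 [-0.0009  0.0001  0.1838]
   keeper_seat 0.72 [0.089  0.0006 0.0899]
   loop_bar 0.43 [-0.0021 -0.0018  0.0945]
   lever_tip 0.6 [-0.0025 -0.0001  0.1845]
21.7667
```

```bash
python3 - <<'E'
from h import *
def rep(c="side"):
    p,o=look(c,["loop_bar","lever_tip","keeper_seat"])
    for k,v in o.items(): print("  ",k,round(v[0],2),Cc(v[1]))
    return p
for x in (.102,.104,.106):
    line_to(W(x,.121+D),max_speed=.04); print(x,F())
p=rep()
for z in (.114,.108,.103,.099):
    line_to(W(.105,z+D),max_speed=.05); f=F(); print(z,f,current_opening()*92)
    if f[2]>8: break
p=rep(); p2=rep("top")
a=cv2.resize(p["pixels"][140:290,130:280],(400,400)); b=cv2.resize(p2["pixels"][230:330,140:240],(400,400))
cv2.imwrite("pics/low.png",np.hstack([a,b])); print(current_clock())
E
```

```text
0.102 [-4.7635 -4.3131 -0.9135]
0.104 [-4.2231 -5.3905  0.2284]
0.106 [-4.0841 -3.8973  0.1075]
   loop_bar 0.52 [0.1072 0.0004 0.1188]
   lever_tip 0.62 [0.0377 0.     0.1753]
   keeper_seat 0.73 [ 0.0888 -0.0013  0.0911]
0.114 [ 1.1758 -5.2454 -0.4137] 49.35811200976345
0.108 [ 0.5165 -5.4977 -0.9726] 49.37652884351579
0.103 [-0.6683 -6.322  -0.1573] 49.823555823846434
0.099 [-1.1315 -4.7237  3.743 ] 49.605253210399155
   loop_bar 0.62 [ 0.105  -0.0043  0.0967]
   lever_tip 0.88 [ 0.0393 -0.0007  0.1751]
   keeper_seat 0.58 [ 0.0896 -0.0004  0.0905]
   lever_tip 0.76 [ 0.0358 -0.0002  0.18  ]
24.175
```

View pics/low.png

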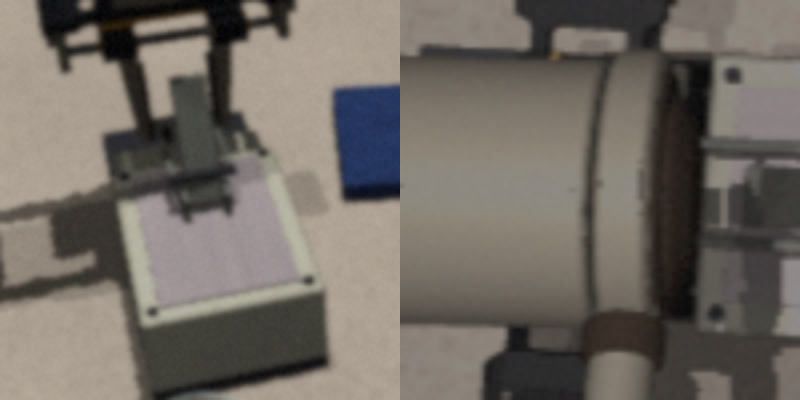

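The left side view shows the lever leaning to +x near its stop and the bar down behind the keeper. The light 3.7 N contact means it is on the ledge. I'll ease back a little, release and check.

```bash
python3 - <<'E'
from h import *
line_to(W(.101,.099+D),max_speed=.04); print(F())
set_gripper(1.0); hold(.3); line_to(W(.101,.24),max_speed=.2); 
goto(W(.11,.30,.25),DN)
p,o=look("side",["loop_bar","lever_tip","keeper_seat","knob_face"])
p2,o2=look("top",["loop_bar","lever_tip","keeper_seat","knob_face"])
for O in (o,o2):
    for k,v in O.items(): print("  ",k,round(v[0],2),Cc(v[1]))
a=cv2.resize(p["pixels"][140:290,130:280],(400,400)); b=cv2.resize(p2["pixels"][230:330,140:240],(400,400),interpolation=cv2.INTER_CUBIC)
cv2.imwrite("pics/rel.png",np.hstack([a,b])); print(current_clock())
E
```

```text
[ 4.325  -6.1384  3.5475]
   loop_bar 0.65 [ 0.098  -0.0025  0.0963]
   lever_tip 0.64 [ 0.0303 -0.0021  0.1813]
   keeper_seat 0.78 [ 0.0905 -0.0006  0.0926]
   knob_face 0.68 [ 0.1617 -0.0004  0.0428]
   loop_bar 0.66 [ 0.0951 -0.0024  0.096 ]
   lever_tip 0.8 [ 0.0261 -0.0028  0.1818]
   keeper_seat 0.61 [0.0924 0.0008 0.093 ]
   knob_face 0.72 [ 0.1552 -0.0014  0.0373]
27.8167
```

View pics/rel.png

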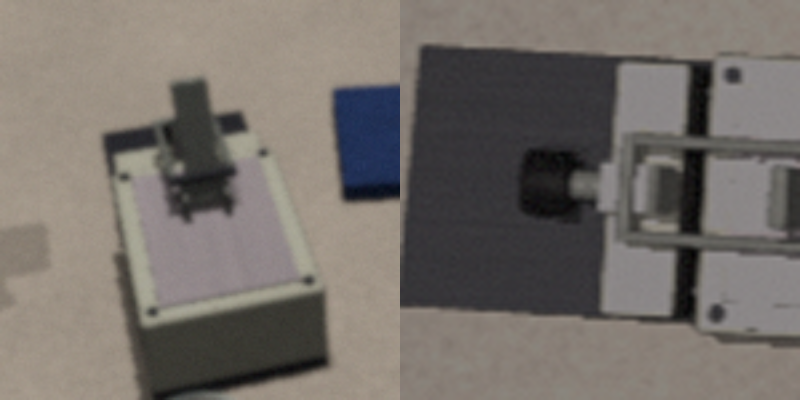

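The bar at (628,190) lies on the +x side of the keeper hook at (660,190), and the lever still stands up at about 1.87 rad. Next I press the lever down.

```bash
python3 - <<'E'
from h import *
goto(W(.07,.27),DN); set_gripper(0.0,20)
line_to(W(.07,.187)); line_to(W(.04,.187),max_speed=.1); line_to(W(.014,.187),max_speed=.06); print(F())
for t in np.linspace(1.57,0,14)[1:]:
    n=.004+.010*np.sin(t); x=-.07*np.cos(t)+n*np.sin(t); z=.095+.07*np.sin(t)+n*np.cos(t)
    line_to(W(x,z+.022),max_speed=.06); f=F(); print(round(t,2),f)
    if np.linalg.norm(f)>35: break
for k in range(5):
    if f[2]>12: break
    z-=.001; line_to(W(x,z+.022),max_speed=.03); f=F(); print(round(z,4),f)
print(current_clock())
line_to(W(x,.2),max_speed=.2); goto(W(.11,.30,.25),DN)
p,o=look("side",["loop_bar","lever_tip","keeper_seat","knob_face"])
p2,o2=look("top",["loop_bar","lever_tip","keeper_seat","knob_face","wash_bottle","beaker","notebook"])
for O in (o,o2):
    for k,v in O.items(): print("  ",k,round(v[0],2),Cc(v[1]))
a=cv2.resize(p["pixels"][140:290,130:280],(400,400)); b=cv2.resize(p2["pixels"][230:330,140:240],(400,400),interpolation=cv2.INTER_CUBIC)
cv2.imwrite("pics/end.png",np.hstack([a,b])); print(current_clock())
E
```

```text
[0.5315 1.0774 0.2685]
1.45 [ 0.3063 -0.1396 -0.3621]
1.33 [-0.3807 -0.5113  0.755 ]
1.21 [-0.7106 -1.0683  0.0619]
1.09 [ 0.185  -0.1818  0.6149]
0.97 [ 0.2593  0.1027 -0.0797]
0.85 [ 0.7579  0.4268 -0.3648]
0.72 [0.2448 0.4175 0.1355]
0.6 [ 0.2684 -0.2353  0.0298]
0.48 [-0.1755 -0.0163  0.5881]
0.36 [-0.0775  0.9292  0.8627]
0.24 [ 0.5766 -0.6213  0.2039]
0.12 [-0.2044 -1.3665  1.306 ]
0.0 [ 0.4333 -0.5904  3.309 ]
0.098 [0.2567 0.8151 8.5415]
0.097 [ 0.8458  4.1477 14.6437]
36.3583
   loop_bar 0.66 [0.0853 0.0003 0.0972]
   lever_tip 0.92 [-0.0874 -0.0022  0.0941]
   keeper_seat 0.61 [ 0.0862 -0.0019  0.0916]
   loop_bar 0.58 [ 0.0841 -0.0018  0.0943]
   lever_tip 0.57 [-0.0886 -0.002   0.0976]
   keeper_seat 0.73 [ 0.0906 -0.      0.0929]
   knob_face 0.74 [ 0.1509 -0.0024  0.0399]
   wash_bottle 0.8 [-0.1206 -0.1724  0.0017]
   beaker 0.67 [-0.2235  0.0471 -0.0014]
   notebook 0.82 [ 0.1355 -0.1899 -0.    ]
38.8
```

View pics/end.png

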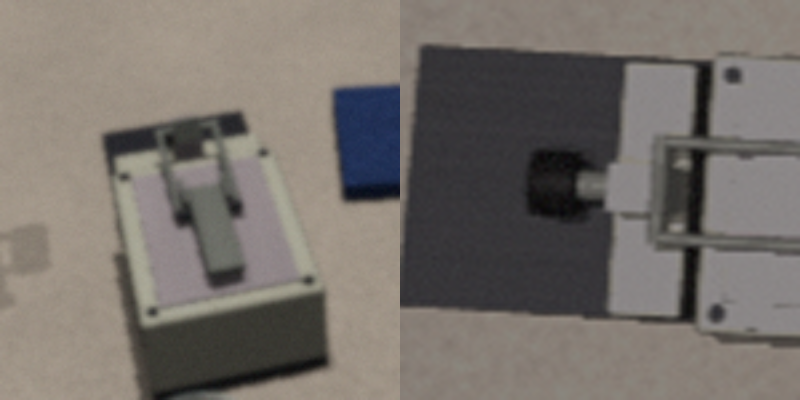

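The lever lies flat, with its tip at (222,275) in the left view. In the right view the bar at (660,190) is tight against the hook. The door front moved from column 617 to 625, about 4 mm, which matches the seal being squeezed. I'll hand it in.

```bash
python3 -c "
from h import *
print(job_done())"
```

```text
the job is handed in; nothing more can be done
None
```

The tray is home, the loop was hooked over the keeper and released with the lever still up, and the lever is pressed flat so the latch holds the door on its seal. The bottle, beaker and notebook were not touched, and the job was handed in at about 39 s.

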